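# Release the locked till drawer with the release pin

### The arm

A 7-joint arm with a two-finger parallel gripper is mounted at the origin on the work surface. World frame = base frame: x ahead of the robot, y to its left, z up, the work surface at z = 0. Lengths are in m, angles in rad, forces in N, time in s.
With the tool pointing down it reaches from about 0.4 to 0.925 m from the base axis. Payload 5.6 kg.
Tool frame: the origin (TCP) lies between the finger pads; the fingertips stand 19 mm ahead of it and the grasp point (between the pads) is the TCP; z points along the fingers, y is the direction in which the jaws open and shut (so a half turn about z gives the same grasp; the last joint's range is limited). The gripper opens to 85 mm and grips with 20 to 120 N. Pads are 22 mm wide; open, the fingers measure 114 mm over their backs; the gripper's body (76 mm by 85 mm) begins 54 mm behind the grasp point. The pads swing forward as they close: fully open they stand 13 mm farther back than shut.
Start: joints at [-1.391, 0.468, -0.012, 1.603, 0.006, 1.071, -0.056], TCP at [0.144, 0.634, 0.25] pointing down, gripper open.
Joint ranges: [-2.53, 2.53], [-0.31, 2.02], [-1.57, 1.55], [0.28, 2.44], [-1.29, 4.43], [0.15, 1.84], [-2.92, 2.92]. Speed limits (rad/s): [2.57, 2.57, 3.14, 3.14, 3.14, 3.14, 3.14].

### API

Orientations are given as a unit quaternion [x, y, z, w].
In Python, from bench import * gives the robot as it stands.
- The arm moves only by the shell command python3 -m inch 'ROWS' [FORCE]. ROWS is JSON, one flat list of numbers, 7 for each row, row after row: the finger opening in m, from 0 to 0.0854, then the shift along the world's x, y, z in m, then the turn, a rotation vector about the world's x, y, z in rad. A call has 1 to 20 rows; each row shifts and turns the commanded pose from where the row before left it; what a row does not reach is not made up. A row lasts 1/12 s, in which the tool goes at most 41.7 mm and 7.16 degrees, less where a joint would pass 70% of its speed; a pose out of reach is approached as far as the arm can. A call is refused whole if a number of a shift passes 0.0417 or a number of a turn 0.125, either way. A call with a gripper value outside its range is refused whole. The fingers move at their own pace and stop on an object; FORCE is the grip in N (left out, the last holds). Time passes only in rows, so rows that do not move let the fingers close. It gives the time, the measured TCP pose, the force and the opening at its end, in the units of the state.
- observe(): the state, without advancing time (a new reading comes with each control period).
- snapshot(name): name is "scene" or "top" or "wrist"; returns (picture, depth): 420x560x3 uint8, red, green, blue; 420x560 float32, m along the optical axis (not along the pixel's ray), 0 where there is no reading.
- camera_model(name): a dict with "fx", "fy", "cx", "cy" (pixels), "pose" (4x4, takes a point from camera to world coordinates). Camera axes: x right, y up, looking along -z (the intrinsics and any distortion apply to the point x, -y, -z); pixel columns grow to the right and rows downward; lengths in m; the calibration is good to about 2 mm. The wrist camera is an equidistant fisheye: a pixel r from the principal point sees the ray r / f radians off the axis. A picture is of the moment at which its call begins: read the wrist's pose just before it. camera_model takes no time and is no camera call; for the wrist camera it gives the pose at the moment of the call.
- job_done(): hands the job in, once; it reports no verdict.
The state is a dict: "t": time; "joints": joint angles; "qvel": joint speeds; "joint_torque": joint torques, N m; "eef_pos": TCP position; "eef_rot": TCP orientation; "ft_force": force on the tool from outside, world axes, zero at the start; "wrist_torque": the same for the moment, N m; "opening": opening from 0.0 (shut) to 1.0 (fully open).
Only numpy, scipy, OpenCV 4.12 (cv2) and the standard library are available. Lean on these libraries where they do the work, as an engineer would, in place of code of your own. Each camera call takes 0.05 s, during which the arm holds its last target.

### The job

The power is off and the shop's till drawer is locked shut. Take the release pin out of its wooden block, reach down through the small hole in the till's top, feel for the spring latch hidden below and press it, without forcing it (sheet metal: 15 N with the pin bends it), until the drawer pops out; then stand the pin fully home in its block again and gently pull the drawer all the way out to its stop. Leave the tape roll, the padlock and the box of screws where they are.

Things in the scene. Friction and masses are not known exactly. Their poses are not given: they have to be found in the camera images.
- till: Cash drawer fixed on the counter: light grey case, black drawer front; 300 (x) x 300 (y) x 100 mm high. Origin: centre of its underside; front to its -x. In its flat 3 mm top: one small round hole. The hidden latch head must go down about 7.5 mm from where it is first felt, against 5 to 8 N; then the drawer pops out. Within 2 mm more is a hard stop; 15 N bends the latch.
- access_hole (a point): Centre of the mouth of the round access hole, 8 mm wide in a flat black eyelet, level with the till's top (z = 100 mm), 65 mm behind its front, 80 mm to its -y side of the middle; axes as the till's. It goes straight down. Beneath, out of sight, is the flat level head (17 mm wide) of the sprung latch, set differently on each till: 20 to 40 mm below the top.
- drawer (a joint): Travel of the till's drawer in m, towards the till's -x: 0 shut and latched (may read 0.001), about 0.06 once the latch has let go and a spring has pushed it out, 0.18 fully open at its stop. It rolls with about 2 N of drag plus 14 N per m/s and stays where it is left.
- drawer_lip (a point): Top edge (z = 100 mm, flush with the till's top) of the inner face of the drawer's 12 mm thick front panel, 30 mm to the +y side of its middle; moves with the drawer; axes as the till's. Once popped out, the room behind it (about 60 mm to +x, up to the case; 60 mm to either side) is free down to 50 mm below this edge: shut fingers can go down there and pull the panel to -x.
- pin: Release pin standing upright, tip down, in the wooden block: steel shank 5 mm in diameter and 60 mm long under a black straight handle, 16 mm square with rounded edges and 50 mm long. 110 mm in all, 50 g. Origin: the tip; z runs up along the pin, x and y are square to the handle's flats. The handle spans z = 60 to 110 mm.
- pin_tip (a point): Tip of the release pin (lower end of the shank, 3.8 mm in diameter there); axes as the pin's.
- pin_block: Wooden block, 56 x 56 mm and 70 mm high, fixed to the counter; home of the release pin. Origin: centre of its underside.
- block_hole (a point): Centre of the mouth of the block's hole, in the middle of its top (70 mm above the counter). The hole is round, 10 mm wide with a 2 mm chamfer, upright and 66 mm deep. With the pin fully home the handle's underside rests on the block and the tip is 60 mm below this point.
- tape_roll: Roll of paper tape lying flat, 96 mm across, 38 mm high. Bystander. Origin: centre of its underside.
- padlock: Brass padlock lying flat, body 52 x 42 x 20 mm with a steel shackle. Bystander. Origin: centre of its body's underside.
- screw_box: Cardboard box of screws, 75 x 55 x 40 mm. Bystander. Origin: centre of its underside.
Things that resemble listed ones, but are neither listed nor needed, are in the scene too. Of the things that look like the pin, the smaller one is meant. Leave any blue or purple look-alike of the pin_block alone.

How it is judged:
By the outcome, as a careful person would: the job done as asked, in the order asked, and still so for the second after the job is handed in, with the robot touching nothing.
It also fails if it takes over 72 s, if anything falls off the work surface, if the arm or the gripper's body presses on something with over 40 N, if the wrist force passes 120 N, or if a joint passes its speed limit or range.

## Working session

There is one attempt and no reset: what is moved stays moved. The work goes in short steps, Python scripts to look and compute and a shell command to move; the robot and the scene stay as the last step left them, time stands still between calls to the robot, and variables do not carry over. Pictures are saved under pics/ and viewed, and the job is handed in when it is done.

```bash
ls; mkdir -p pics; python3 - <<'E'
from bench import *
import cv2,numpy as np
for n in ["scene","top","wrist"]:
    m=camera_model(n)
    p,d=snapshot(n)
    np.savez(f"pics/{n}0.npz",p=p,d=d,pose=m["pose"],k=[m["fx"],m["fy"],m["cx"],m["cy"]])
    cv2.imwrite(f"pics/{n}0.png",p[:,:,::-1])
    print(n,{k:v for k,v in m.items() if k!='pose'},np.round(m["pose"],3).tolist())
s=observe();print(s)
E
```

```text
pics
scene {'fx': 496.91451341029165, 'fy': 496.91451341029165, 'cx': 276.8397457214829, 'cy': 210.21990909005933} [[0.859, -0.336, 0.385, 1.087], [0.511, 0.585, -0.63, -0.873], [-0.014, 0.738, 0.674, 0.975], [0.0, 0.0, 0.0, 1.0]]
top {'fx': 412.4674121753864, 'fy': 412.4674121753864, 'cx': 282.8520372046054, 'cy': 208.55228250543212} [[0.02, 0.99, -0.137, 0.413], [-1.0, 0.022, 0.014, -0.04], [0.017, 0.136, 0.991, 1.147], [0.0, 0.0, 0.0, 1.0]]
wrist {'fx': 325.19226210127806, 'fy': 325.19226210127806, 'cx': 281.4876509319738, 'cy': 204.27484043452148} [[0.222, -0.938, -0.266, 0.077], [0.975, 0.213, 0.063, 0.649], [-0.003, -0.273, 0.962, 0.373], [0.0, 0.0, 0.0, 1.0]]
{'t': 0.15, 'joints': array([-1.39098978,  0.46817565, -0.01164525,  1.60341192,  0.00602677,
        1.07141712, -0.05630129]), 'qvel': array([ 0.00023577, -0.00196795,  0.00030041, -0.00060769,  0.00148633,
       -0.00109607, -0.00130448]), 'joint_torque': array([ 5.72177578e-04, -5.32798362e+01,  2.14197981e-02, -2.51554209e+01,
        1.14608504e-02,  5.56414700e-03,  1.53898833e-05]), 'eef_pos': array([0.14357964, 0.63352548, 0.24955674]), 'eef_rot': array([ 1.11180740e-01,  9.93799964e-01, -6.88419136e-04, -2.20228288e-05]), 'ft_force': array([-0.53165295,  0.22059029,  0.17185377]), 'wrist_torque': array([ 0.03987979, -0.01024812,  0.05902729]), 'opening': 0.9991479452642402}
```

View pics/scene0.png

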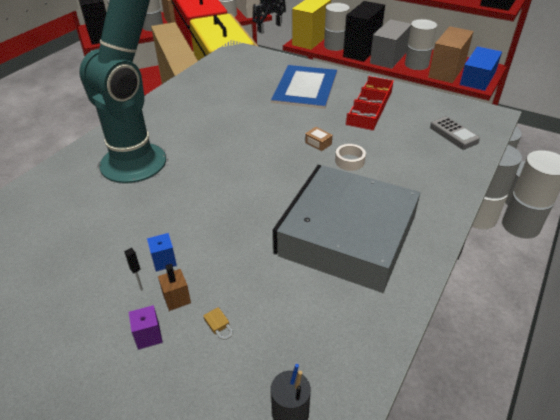

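View pics/top0.png

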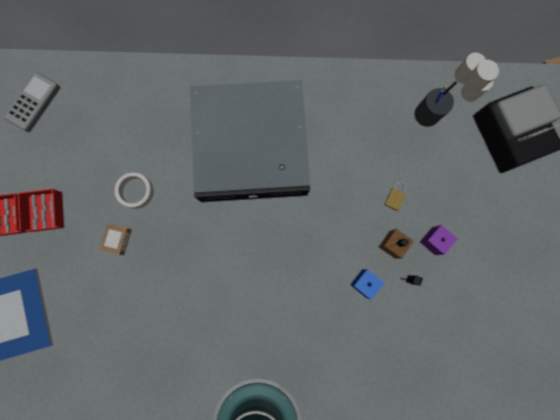

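View pics/wrist0.png

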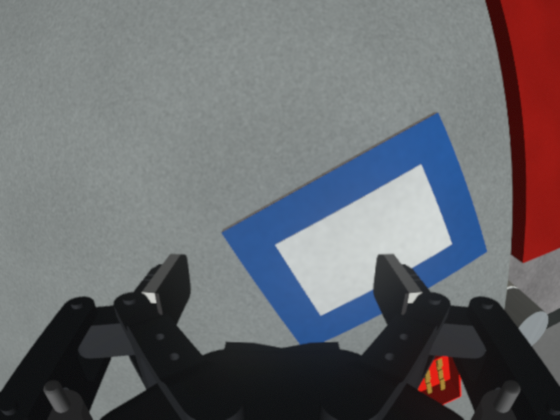

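The scene and top views show the till (hole near scene (307,219), top (282,167)) and the brown block (scene (174,289), top (398,243)). There are two pin candidates: the one in the brown block at scene (171,273), and a loose one at scene (132,262). I'll enlarge both.

```bash
cat > h.py <<'E'
import numpy as np,cv2
def load(f):
    z=np.load(f);return z["p"],z["d"],z["pose"],z["k"]
def px(z,u,v,zplane=None):
    p,d,T,k=z
    r=np.array([(u-k[2])/k[0],-(v-k[3])/k[1],-1.])
    if zplane is None:
        dd=d[int(round(v)),int(round(u))]
        return T[:3,:3]@(r*dd)+T[:3,3]
    w=T[:3,:3]@r; s=(zplane-T[2,3])/w[2]
    return T[:3,3]+s*w
def crop(z,x0,y0,w,h,s,f):
    cv2.imwrite(f,cv2.resize(z[0][y0:y0+h,x0:x0+w,::-1],None,fx=s,fy=s,interpolation=cv2.INTER_CUBIC))
E
python3 - <<'E'
from h import *
s=load("pics/scene0.npz");t=load("pics/top0.npz")
crop(s,110,220,130,130,6,"/tmp/a.png");crop(t,340,200,130,110,6,"/tmp/b.png")
a=cv2.imread("/tmp/a.png")[:600];b=cv2.imread("/tmp/b.png")[:600]
cv2.imwrite("pics/c1.png",cv2.resize(a,(780,600)) if 0 else a[:600,:780]);cv2.imwrite("pics/c2.png",b)
crop(t,180,70,140,140,4,"pics/c3.png");
E
```

```text
(no output)
```

View pics/c1.png

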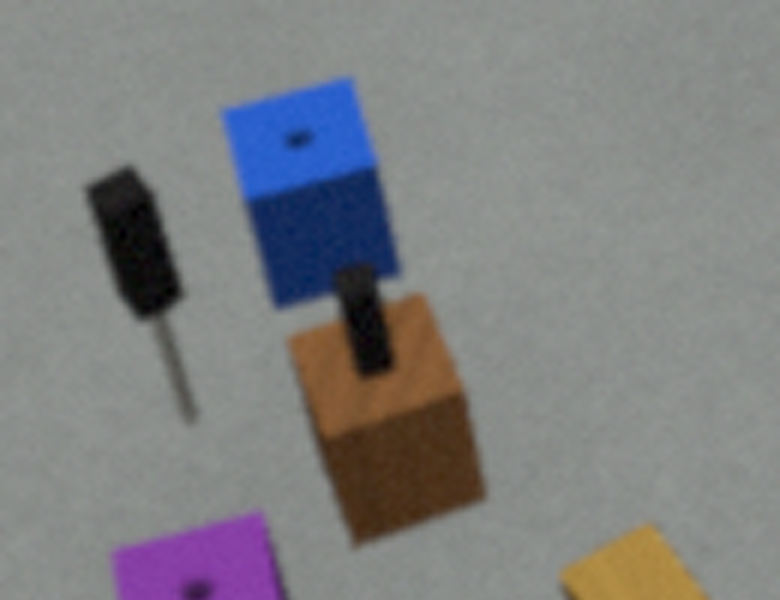

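View pics/c2.png

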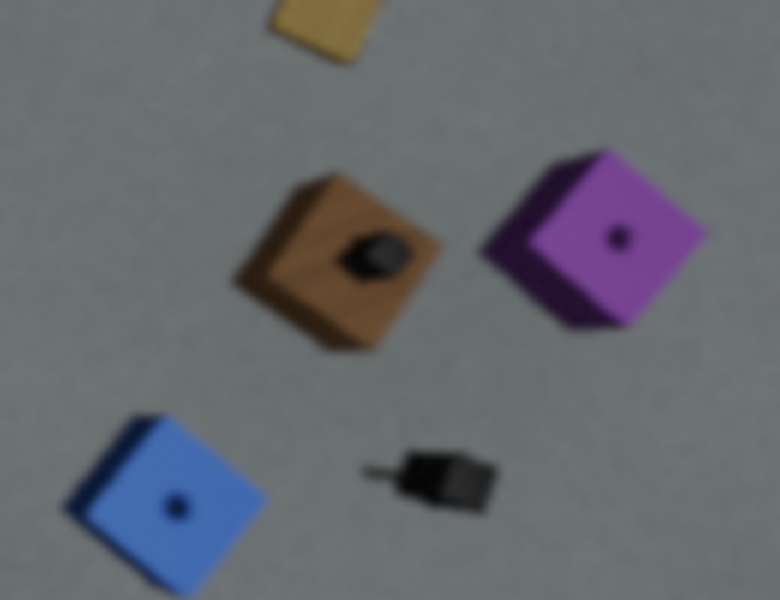

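View pics/c3.png

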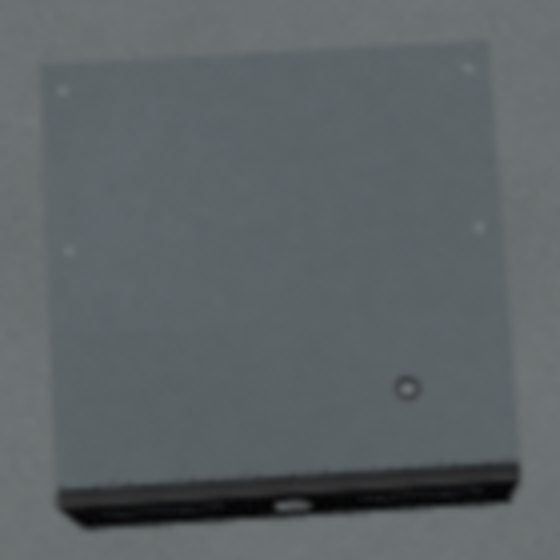

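The pin in the brown block (scene (171,273), crop c1 (362,320)) is the one meant. It is the smaller of the two and stands in the wooden block. The thicker free-standing one at scene (132,262) is the look-alike, and the blue and purple blocks are decoys. Now positions.

```bash
python3 - <<'E'
from h import *
s=load("pics/scene0.npz");t=load("pics/top0.npz")
np.set_printoptions(precision=4,suppress=True)
T=lambda u,v:(340+u/6-.42,200+v/6-.42)
S=lambda u,v:(110+u/6-.42,220+v/6-.42)
C=lambda u,v:(180+u/4-.38,70+v/4-.38)
print("block top corners (top):")
for c in [(336,173),(443,247),(375,349),(268,272)]: print(px(t,*T(*c),0.07))
print("handle top (top)",px(t,*T(390,253),0.12), px(t,*T(390,253)))
print("block corners scene")
for c in [(290,340),(425,294),(463,390),(328,437)]: print(px(s,*S(*c),0.07))
print("handle scene top",px(s,*S(356,275),0.12))
print("till corners top")
for c in [(40,65),(488,41),(519,465),(57,492)]: print(px(t,*C(*c),0.10))
print("hole top",px(t,*C(407,388),0.10),"scene",px(s,307,219,0.10))
crop(s,265,160,160,130,4.8,"pics/c4.png")
E
```

```text
block top corners (top):
[ 0.5158 -0.3532  0.07  ]
[ 0.4844 -0.3996  0.07  ]
[ 0.4394 -0.3689  0.07  ]
[ 0.4718 -0.3227  0.07  ]
handle top (top) [ 0.4781 -0.3607  0.12  ] [ 0.4779 -0.3596  0.1236]
block corners scene
[ 0.4437 -0.3676  0.07  ]
[ 0.4748 -0.322   0.07  ]
[ 0.5187 -0.3531  0.07  ]
[ 0.4883 -0.3973  0.07  ]
handle scene top [ 0.4797 -0.3582  0.12  ]
till corners top
[0.8817 0.1997 0.1   ]
[ 0.907  -0.0983  0.1   ]
[ 0.6184 -0.1225  0.1   ]
[0.5938 0.1742 0.1   ]
hole top [ 0.6676 -0.049   0.1   ] scene [ 0.6705 -0.0461  0.1   ]
```

View pics/c4.png

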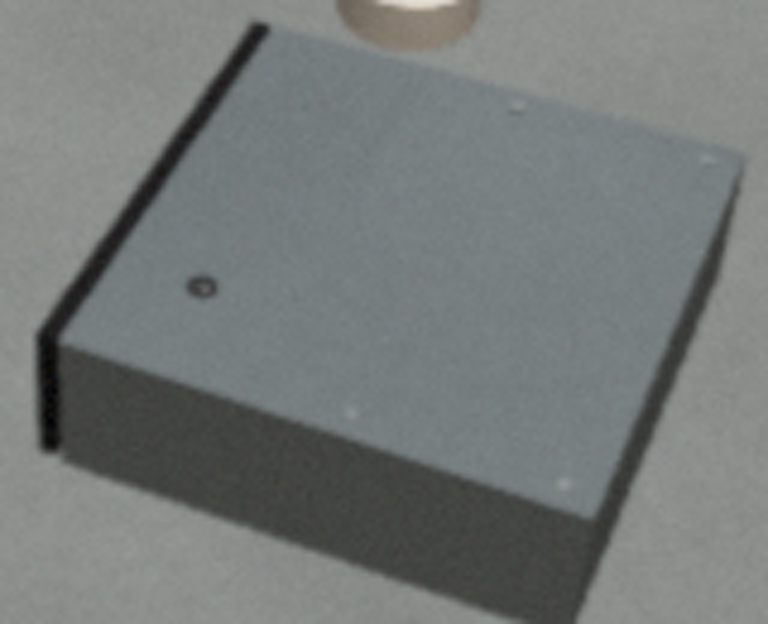

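```bash
python3 -m inch '[0.085,0.032,-0.0168,0,0,0,-0.062, 0.085,0.032,-0.0168,0,0,0,-0.062, 0.085,0.032,-0.0168,0,0,0,-0.062, 0.085,0.032,-0.0168,0,0,0,-0.062, 0.085,0.032,-0.0168,0,0,0,-0.062, 0.085,0.032,-0.0168,0,0,0,-0.062, 0.085,0.032,-0.0168,0,0,0,-0.062, 0.085,0.032,-0.0168,0,0,0,-0.062, 0.085,0.02,-0.0312,0,0,0,-0.062, 0.085,0.02,-0.0312,0,0,0,-0.062, 0.085,0.02,-0.0312,0,0,0,-0.062, 0.085,0.02,-0.0312,0,0,0,-0.062, 0.085,0.02,-0.0312,0,0,0,-0.062, 0.085,0.02,-0.0312,0,0,0,-0.062, 0.085,0.02,-0.0312,0,0,0,-0.062, 0.085,0.02,-0.0312,0,0,0,-0.062]' 60
```

```text
t: 1.48
eef_pos: [0.5602, 0.2483, 0.2502]
eef_rot: [0.572, 0.82, -0.0, -0.0]
ft_force: [0.9, -0.6, -0.1]
opening: 0.994
```

```bash
python3 -m inch '[0.085,0,-0.0375,0,0,0,-0.062, 0.085,0,-0.0375,0,0,0,-0.062, 0.085,0,-0.0375,0,0,0,-0.062, 0.085,0,-0.0375,0,0,0,-0.062, 0.085,0,-0.0375,0,0,0,-0.062, 0.085,0,-0.0375,0,0,0,-0.062, 0.085,0,-0.0375,0,0,0,-0.062, 0.085,0,-0.0375,0,0,0,-0.062, 0.085,-0.0101,-0.0385,0,0,0,-0.062, 0.085,-0.0101,-0.0385,0,0,0,-0.062, 0.085,-0.0101,-0.0385,0,0,0,-0.062, 0.085,-0.0101,-0.0385,0,0,0,-0.062, 0.085,-0.0101,-0.0385,0,0,0,-0.062, 0.085,-0.0101,-0.0385,0,0,0,-0.062, 0.085,-0.0101,-0.0385,0,0,0,-0.062, 0.085,-0.0101,-0.0385,0,0,0,-0.062, 0.085,0,0,0,0,0,0]'
cat >> h.py <<'E'
def fpx(z,u,v,zplane):
    p,d,T,k=z
    x=(u-k[2])/k[0];y=(v-k[3])/k[1];th=np.hypot(x,y);s=np.sin(th)/max(th,1e-9)
    w=T[:3,:3]@np.array([x*s,-y*s,-np.cos(th)])
    return T[:3,3]+w*(zplane-T[2,3])/w[2]
def fproj(z,P):
    p,d,T,k=z
    c=T[:3,:3].T@(np.asarray(P)-T[:3,3]);c=np.array([c[0],-c[1],-c[2]])
    r=np.hypot(c[0],c[1]);th=np.arctan2(r,c[2]);return k[2]+k[0]*th*c[0]/r,k[3]+k[1]*th*c[1]/r
def grab(n,tag):
    from bench import camera_model,snapshot,observe
    m=camera_model(n);p,d=snapshot(n)
    z=(p,d,np.array(m["pose"]),np.array([m["fx"],m["fy"],m["cx"],m["cy"]]))
    np.savez(f"pics/{tag}.npz",p=p,d=d,pose=z[2],k=z[3]);cv2.imwrite(f"pics/{tag}.png",p[:,:,::-1]);return z
E
python3 - <<'E'
from h import *
from bench import *
z=grab("wrist","w1");s=observe();print(s["eef_pos"],s["eef_rot"],s["joints"])
print(fproj(z,[.479,-.36,.12]),fproj(z,s["eef_pos"]))
E
```

```text
t: 2.9
eef_pos: [0.4741, -0.3668, 0.251]
eef_rot: [0.896, 0.444, -0.002, 0.002]
ft_force: [0.1, -0.5, 0.5]
opening: 0.994
[ 0.47588221 -0.36294319  0.25042884] [ 0.89468888  0.4466872  -0.00116806  0.00099671] [ 0.03331381  0.44642175  0.74500309  1.77230803 -0.33967893  1.05553892
  0.25464052]
(np.float64(279.5741645421078), np.float64(189.75835072883783)) (np.float64(277.41823961106985), np.float64(271.4825963223442))
```

View pics/w1.png

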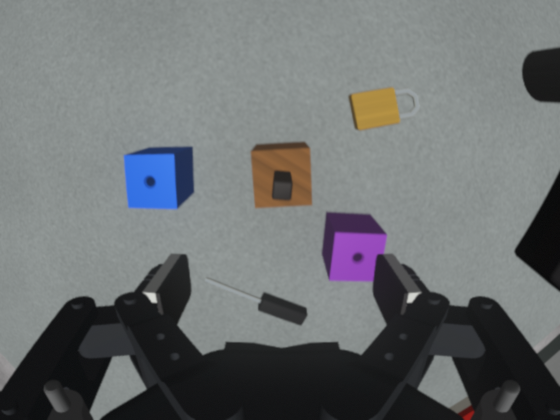

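```bash
python3 - <<'E'
from h import *
z=load("pics/w1.npz")
crop(z,240,130,90,90,6.5,"pics/w1c.png")
E
```

```text
(no output)
```

View pics/w1c.png

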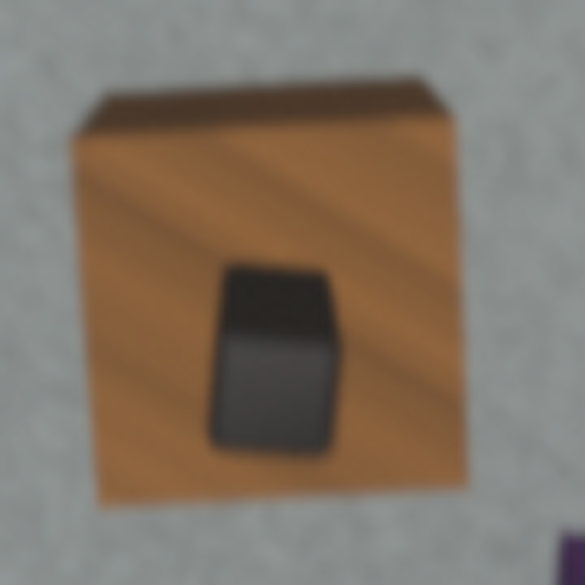

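The crop shows the handle's top face at c(222,337)-(338,343)-(330,456)-(211,448). The block's top corners are at c(75,135), (452,120), (466,486) and (98,505).

```bash
python3 - <<'E'
from h import *
z=load("pics/w1.npz");np.set_printoptions(precision=4,suppress=True)
Q=lambda c:(240+c[0]/6.5-.42,130+c[1]/6.5-.42)
for cs,h in (([(222,337),(338,343),(330,456),(211,448)],.12),([(75,135),(452,120),(466,486),(98,505)],.07)):
    P=np.array([fpx(z,*Q(c),h) for c in cs]);print(P,P.mean(0))
    for i in range(4):
        e=P[(i+1)%4]-P[i];print(np.degrees(np.arctan2(e[1],e[0]))%90,np.linalg.norm(e))
from bench import observe
from scipy.spatial.transform import Rotation as R
s=observe();M=R.from_quat(s["eef_rot"]).as_matrix();print(s["eef_pos"]);print(M);print("jaw yaw",np.degrees(np.arctan2(M[1,1],M[0,1])))
E
```

```text
[[ 0.4795 -0.3517  0.12  ]
 [ 0.4903 -0.361   0.12  ]
 [ 0.4809 -0.3719  0.12  ]
 [ 0.4697 -0.3621  0.12  ]] [ 0.4801 -0.3617  0.12  ]
49.651763844294486 0.014280113313529772
49.20695410043888 0.014443401654170851
48.67470800927188 0.014866158417953476
46.84358031730392 0.014206528358776335
[[ 0.4735 -0.323   0.07  ]
 [ 0.5181 -0.3543  0.07  ]
 [ 0.4873 -0.4     0.07  ]
 [ 0.4415 -0.3688  0.07  ]] [ 0.4801 -0.3615  0.07  ]
54.972787721721936 0.054500080131894675
56.008833044790904 0.05511614879952781
55.73753056047471 0.05541050972499743
55.06623512007934 0.0558467702239448
[ 0.4759 -0.3629  0.2504]
[[ 0.6009  0.7993 -0.0012]
 [ 0.7993 -0.6009 -0.0028]
 [-0.003   0.0007 -1.    ]]
jaw yaw -36.937198035997326
```

```bash
python3 -m inch '[0.085,0.002,0.001,-0.03,0,0,-0.039, 0.085,0.002,0.001,-0.03,0,0,-0.039, 0.085,0,0,-0.03,0,0,0, 0.085,0,0,0,0,0,0, 0.085,0,0,0,0,0,0]'
python3 - <<'E'
from bench import *
from scipy.spatial.transform import Rotation as R
s=observe();M=R.from_quat(s["eef_rot"]).as_matrix();print(s["eef_pos"],s["ft_force"]);print(M)
E
```

```text
t: 3.37
eef_pos: [0.4826, -0.3546, 0.1592]
eef_rot: [0.909, 0.416, -0.001, -0.001]
ft_force: [0.9, -0.8, 0.6]
opening: 0.993
[ 0.48255222 -0.35459798  0.15920624] [ 0.90922846 -0.83601703  0.55815918]
[[ 6.53656329e-01  7.56784994e-01 -3.14264548e-03]
 [ 7.56791218e-01 -6.53654138e-01  1.82213987e-03]
 [-6.75235119e-04 -3.56937976e-03 -9.99993402e-01]]
```

```bash
python3 -m inch '[0.085,-0.0025,-0.006,-0.01,0,0,-0.008, 0.085,0,0,-0.025,0,0,0, 0.085,0,0,-0.025,0,0,0, 0.085,0,0,0,0,0,0, 0.085,0,0,0,0,0,0, 0.085,0,0,0,0,0,0]'
python3 - <<'E'
from h import *
from bench import *
z=grab("wrist","w2");s=observe();print(s["eef_pos"])
E
```

```text
t: 3.87
eef_pos: [0.4812, -0.3632, 0.1022]
eef_rot: [0.911, 0.412, 0.001, 0.001]
ft_force: [0.4, 0.2, 0.2]
opening: 0.994
[ 0.48134559 -0.36320812  0.1024031 ]
```

View pics/w2.png

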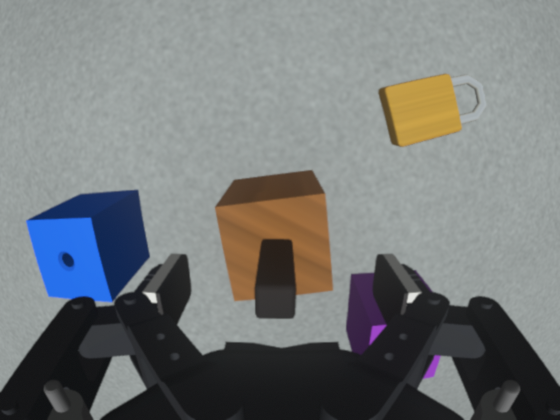

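```bash
python3 -m inch '[0.085,-0.001,0.0015,-0.005,0,0,0, 0.02,0,0,0,0,0,0, 0.02,0,0,0,0,0,0, 0.02,0,0,0,0,0,0, 0.0,0,0,0,0,0,0, 0.0,0,0,0,0,0,0, 0.0,0,0,0,0,0,0, 0.0,0,0,0,0,0,0, 0,0,0,0,0,0,0, 0,0,0,0,0,0,0]' 60
```

```text
t: 4.75
eef_pos: [0.4794, -0.3606, 0.0955]
eef_rot: [0.911, 0.412, 0.0, 0.0]
ft_force: [-0.6, -0.1, 2.4]
opening: 0.178
```

```bash
python3 -m inch '[0,0,0,0.027,0,0,0, 0,0,0,0.027,0,0,0, 0,0,0,0.027,0,0,0, 0,0,0,0.027,0,0,0, 0,0,0,0.027,0,0,0, 0,0.0185,0.0309,0,0,0,0, 0,0.0185,0.0309,0,0,0,0, 0,0.0185,0.0309,0,0,0,0, 0,0.0185,0.0309,0,0,0,0, 0,0.0185,0.0309,0,0,0,0, 0,0.0185,0.0309,0,0,0,0, 0,0.0185,0.0309,0,0,0,0, 0,0.0185,0.0309,0,0,0,0, 0,0.0185,0.0309,-0.008,0,0,0, 0,0.0085,0.0209,-0.008,0,0,0, 0,0,0,0,0,0,0, 0,0,0,0,0,0,0,0,0,0,0,0,0,0, 0,0,0,0,0,0,0]'
python3 - <<'E'
from h import *
from bench import *
z=grab("wrist","w3");s=observe();print(s["eef_pos"],s["ft_force"],s["opening"])
print(fproj(z,[.669,-.0475,.1]))
E
```

```text
t: 6.33
eef_pos: [0.6539, -0.0636, 0.2147]
eef_rot: [0.912, 0.411, -0.0, 0.0]
ft_force: [0.1, -0.1, 0.0]
opening: 0.186
[ 0.65393537 -0.06365626  0.21479323] [-0.18606563  0.10570221 -0.67642562] 0.1774361721972384
(np.float64(280.87528248617963), np.float64(177.95062567825423))
```

View pics/w3.png

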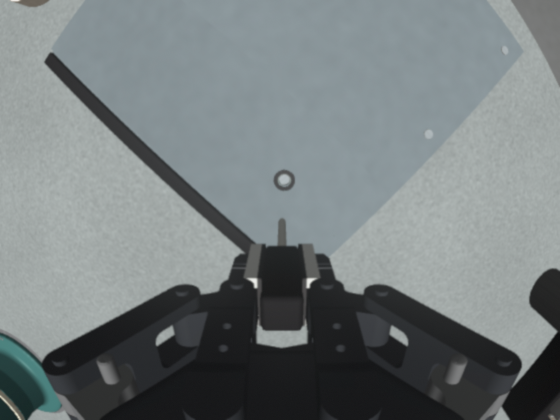

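```bash
python3 - <<'E'
from h import *
z=load("pics/w3.npz")
crop(z,245,160,80,100,6,"pics/w3c.png")
E
```

```text
(no output)
```

View pics/w3c.png

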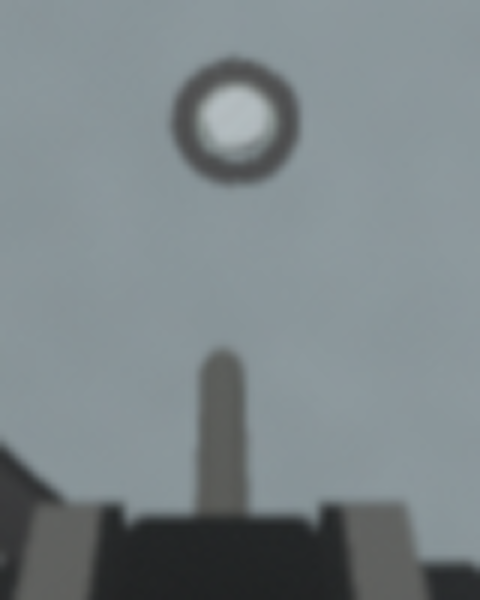

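The eyelet centre is at crop (235,121), and the pin tip's far edge is at crop (221,348).

```bash
python3 - <<'E'
from h import *
z=load("pics/w3.npz");np.set_printoptions(precision=4,suppress=True)
Q=lambda c:(245+c[0]/6-.42,160+c[1]/6-.42)
h=fpx(z,*Q((235,121)),.1)
e=np.array([.6539,-.0636]);print("hole",h)
for zt in (.127,.1293,.131):
    t=fpx(z,*Q((221,348)),zt); t2=t-np.array([.6595,.7517,0])*.0019
    print("tip",t2,"tcp-tip",e-t2[:2],"hole-tip",h-t2)
E
```

```text
hole [ 0.6697 -0.0499  0.1   ]
tip [ 0.6533 -0.0658  0.127 ] tcp-tip [0.0006 0.0022] hole-tip [ 0.0164  0.0158 -0.027 ]
tip [ 0.6538 -0.0652  0.1293] tcp-tip [0.0001 0.0016] hole-tip [ 0.0159  0.0152 -0.0293]
tip [ 0.6542 -0.0648  0.131 ] tcp-tip [-0.0003  0.0012] hole-tip [ 0.0155  0.0148 -0.031 ]
```

```bash
python3 -m inch '[0,0.008,0.0076,-0.006,0,0,0, 0,0.008,0.0076,-0.006,0,0,0, 0,0,0,-0.006,0,0,0, 0,0,0,-0.005,0,0,0, 0,0,0,0,0,0,0, 0,0,0,0,0,0,0,0,0,0,0,0,0,0]'
python3 - <<'E'
from h import *
from bench import *
z=grab("wrist","w4");s=observe();print(s["eef_pos"],s["ft_force"],s["opening"])
crop(z,245,180,80,100,6,"pics/w4c.png")
E
```

```text
t: 6.97
eef_pos: [0.6703, -0.0469, 0.1913]
eef_rot: [0.911, 0.411, -0.0, 0.0]
ft_force: [-1.1, -0.2, -0.0]
opening: 0.179
[ 0.67035408 -0.0468398   0.19156855] [ 0.54640975 -0.3478779  -1.36652816] 0.17778557640333587
```

View pics/w4c.png

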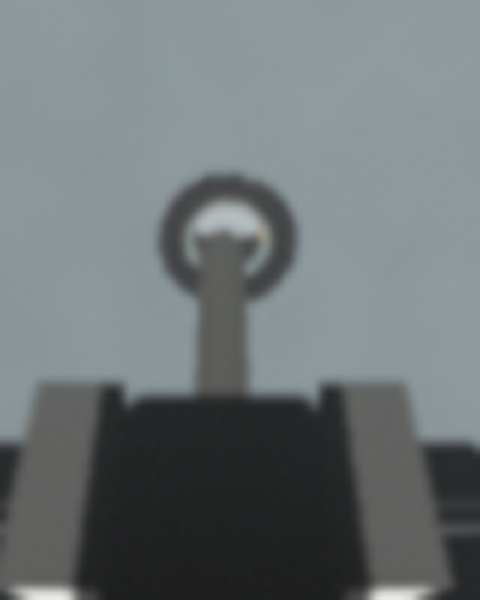

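```bash
python3 - <<'E'
from h import *
z=load("pics/w4.npz");np.set_printoptions(precision=4,suppress=True)
Q=lambda c:(245+c[0]/6-.42,180+c[1]/6-.42)
h=fpx(z,*Q((229,238)),.1)
e=np.array([.6704,-.0468]);print("hole",h)
for zt in (.104,.106,.108):
    t=fpx(z,*Q((222,233)),zt); t2=t-np.array([.6595,.7517,0])*.0019
    print("tip",t2,"tcp-tip",e-t2[:2],"hole-tip",h-t2)
E
```

```text
hole [ 0.67 -0.05  0.1 ]
tip [ 0.6694 -0.0494  0.104 ] tcp-tip [0.001  0.0026] hole-tip [ 0.0006 -0.0006 -0.004 ]
tip [ 0.6698 -0.0489  0.106 ] tcp-tip [0.0006 0.0021] hole-tip [ 0.0001 -0.0011 -0.006 ]
tip [ 0.6703 -0.0484  0.108 ] tcp-tip [0.0001 0.0016] hole-tip [-0.0003 -0.0016 -0.008 ]
```

```bash
python3 -m inch '[0,0,-0.0011,-0.001,0,0,0, 0,0,0,-0.003,0,0,0, 0,0,0,-0.003,0,0,0, 0,0,0,-0.002,0,0,0, 0,0,0,0,0,0,0]'
python3 -m inch '[0,0,0,-0.0025,0,0,0, 0,0,0,-0.0025,0,0,0,0,0,0,0,0,0,0]'
python3 - <<'E'
from h import *
from bench import *
z=grab("wrist","w5");s=observe();print(s["eef_pos"],s["ft_force"],s["opening"])
crop(z,245,180,80,100,6,"pics/w5c.png")
E
```

```text
t: 7.43
eef_pos: [0.67, -0.0474, 0.1816]
eef_rot: [0.911, 0.412, -0.0, -0.0]
ft_force: [0.7, 0.0, -0.7]
opening: 0.179
t: 7.68
eef_pos: [0.67, -0.0474, 0.1766]
eef_rot: [0.911, 0.412, -0.0, -0.0]
ft_force: [0.1, 0.4, -0.1]
opening: 0.178
[ 0.67016547 -0.04738962  0.17690824] [ 0.07560068 -0.13485968  0.26137548] 0.1799977066963811
```

View pics/w5c.png

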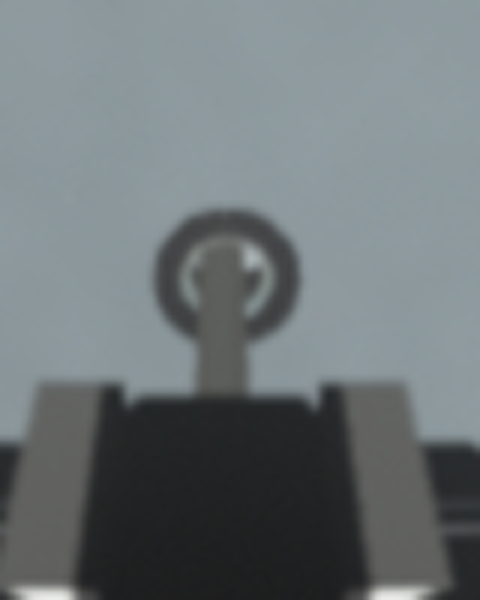

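```bash
python3 -m inch '[0,0.0004,-0.0003,-0.0015,0,0,0, 0,0,0,-0.002,0,0,0, 0,0,0,-0.002,0,0,0,0,0,0,-0.002,0,0,0,0,0,0,-0.0015,0,0,0,0,0,0,0,0,0,0]'
python3 -c "
from bench import *
s=observe();print(s['ft_force'],s['eef_pos'])"
```

```text
t: 8.23
eef_pos: [0.6705, -0.0477, 0.1678]
eef_rot: [0.911, 0.412, -0.0, -0.0]
ft_force: [-0.9, 0.7, -0.1]
opening: 0.182
[-0.90523579  0.71567711 -0.13941916] [ 0.6705289  -0.04772982  0.16781793]
```

```bash
python3 -m inch '[0,0,0,-0.001,0,0,0,0,0,0,-0.001,0,0,0,0,0,0,0,0,0,0]'; python3 -m inch '[0,0,0,-0.001,0,0,0,0,0,0,-0.001,0,0,0,0,0,0,0,0,0,0]'
```

```text
t: 8.48
eef_pos: [0.6707, -0.0477, 0.1661]
eef_rot: [0.911, 0.412, -0.0, -0.0]
ft_force: [-0.3, -0.1, -0.7]
opening: 0.178
t: 8.73
eef_pos: [0.6706, -0.0477, 0.1641]
eef_rot: [0.911, 0.412, -0.0, -0.0]
ft_force: [0.6, -0.7, -0.6]
opening: 0.178
```

```bash
python3 -m inch '[0,0,0,-0.001,0,0,0,0,0,0,-0.001,0,0,0,0,0,0,0,0,0,0]'
```

```text
t: 8.98
eef_pos: [0.6707, -0.0478, 0.1621]
eef_rot: [0.911, 0.412, -0.0, -0.0]
ft_force: [-1.3, -0.2, -0.8]
opening: 0.178
```

```bash
python3 -m inch '[0,0,0,-0.001,0,0,0,0,0,0,-0.001,0,0,0,0,0,0,0,0,0,0]'
```

```text
t: 9.23
eef_pos: [0.6707, -0.0477, 0.16]
eef_rot: [0.911, 0.412, -0.0, -0.0]
ft_force: [0.2, -1.5, -0.2]
opening: 0.18
```

```bash
python3 -m inch '[0,0,0,-0.001,0,0,0,0,0,0,-0.001,0,0,0,0,0,0,0,0,0,0]'
```

```text
t: 9.48
eef_pos: [0.671, -0.0479, 0.1592]
eef_rot: [0.911, 0.412, 0.0, -0.0]
ft_force: [-2.0, -0.1, 5.1]
opening: 0.178
```

```bash
python3 -m inch '[0,0,0,-0.001,0,0,0,0,0,0,-0.001,0,0,0,0,0,0,0,0,0,0]'
```

```text
t: 9.73
eef_pos: [0.671, -0.0479, 0.1577]
eef_rot: [0.911, 0.412, 0.0, -0.0]
ft_force: [-1.8, 1.8, 7.8]
opening: 0.18
```

```bash
python3 -m inch '[0,0,0,-0.001,0,0,0,0,0,0,-0.001,0,0,0,0,0,0,0,0,0,0]'
```

```text
t: 9.98
eef_pos: [0.6708, -0.048, 0.1556]
eef_rot: [0.911, 0.412, 0.0, -0.0]
ft_force: [-2.0, -0.1, 8.3]
opening: 0.18
```

```bash
python3 -m inch '[0,0,0,-0.001,0,0,0,0,0,0,-0.001,0,0,0,0,0,0,0,0,0,0]'
```

```text
t: 10.23
eef_pos: [0.6707, -0.0479, 0.1535]
eef_rot: [0.911, 0.412, 0.0, -0.0]
ft_force: [-3.0, 0.5, 7.2]
opening: 0.183
```

```bash
python3 -m inch '[0,0,0,-0.0005,0,0,0,0,0,0,-0.0005,0,0,0,0,0,0,0,0,0,0]'
```

```text
t: 10.48
eef_pos: [0.6707, -0.0479, 0.1525]
eef_rot: [0.911, 0.412, 0.0, -0.0]
ft_force: [-2.1, -0.5, 6.9]
opening: 0.18
```

```bash
python3 -c "
from h import *
z=grab('top','t1');crop(z,180,70,140,140,4,'pics/t1c.png')"
```

```text
(no output)
```

View pics/t1.png

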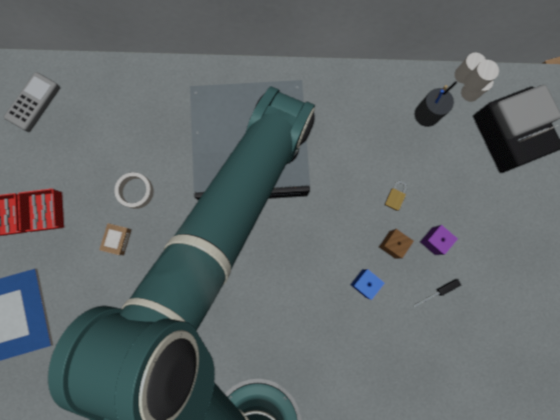

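The drawer is still shut: its front edge at top (195–308, 190) has not moved. The free-standing look-alike has toppled to (440,293) by itself; nothing of mine went near it. I'll keep pressing in small steps.

```bash
python3 -m inch '[0,0,0,-0.0005,0,0,0,0,0,0,0,0,0,0]'
```

```text
t: 10.7
eef_pos: [0.6706, -0.0479, 0.1513]
eef_rot: [0.911, 0.412, -0.0, -0.0]
ft_force: [-2.2, -0.0, 4.0]
opening: 0.177
```

```bash
python3 -m inch '[0,0,0,-0.0005,0,0,0,0,0,0,0,0,0,0]'; python3 -c "
from h import *
z=grab('scene','s1');crop(z,250,150,180,140,4.2,'pics/s1c.png')"
```

```text
t: 10.87
eef_pos: [0.6706, -0.0478, 0.1504]
eef_rot: [0.911, 0.412, -0.0, -0.0]
ft_force: [-1.0, 0.2, 4.9]
opening: 0.179
```

View pics/s1c.png

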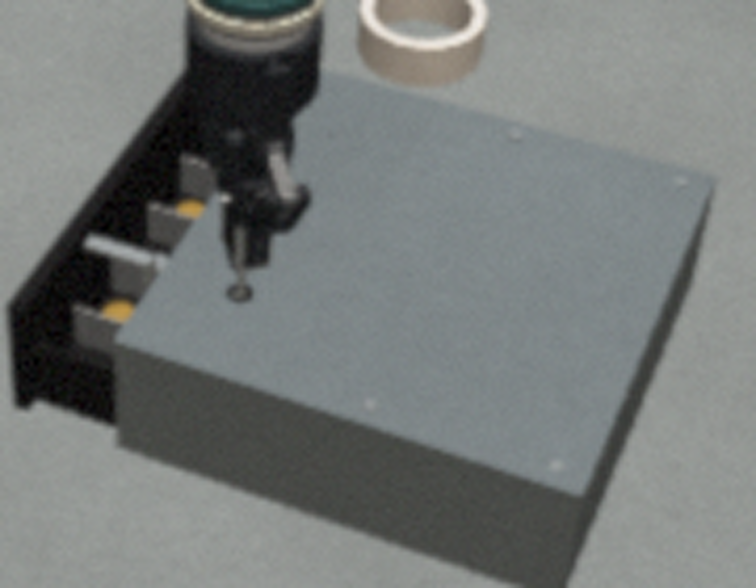

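The drawer has popped out (s1c shows the front panel at (10–190, 70–400) with coin trays behind it), and the highest force reading was 8.3 N. Withdrawing the pin and going back to the block.

```bash
python3 -m inch '[0,0,0,0.01,0,0,0,0,0,0,0.02,0,0,0,0,0,0,0.02,0,0,0,0,0,0,0.03,0,0,0,0,-0.0199,-0.032,0,0,0,0,0,-0.0199,-0.032,0,0,0,0,0,-0.0199,-0.032,0,0,0,0,0,-0.0199,-0.032,0,0,0,0,0,-0.0199,-0.032,0,0,0,0,0,-0.0199,-0.032,0,0,0,0,0,-0.0199,-0.032,-0.01,0,0,0,0,-0.0199,-0.032,-0.01,0,0,0,0,-0.0199,-0.032,-0.01,0,0,0,0,-0.0199,-0.032,-0.01,0,0,0,0,0,0,-0.01,0,0,0,0,0,0,0,0,0,0,0,0,0,0,0,0,0,0,0,0,0,0,0,0]'
python3 - <<'E'
from h import *
from bench import *
z=grab("wrist","w6");s=observe();print(s["eef_pos"],s["ft_force"],s["opening"])
print(fproj(z,[.48,-.3613,.07]))
crop(z,230,130,100,130,4.5,"pics/w6c.png")
E
```

```text
t: 12.42
eef_pos: [0.4731, -0.3668, 0.1806]
eef_rot: [0.911, 0.413, 0.0, 0.0]
ft_force: [0.6, 0.0, -0.9]
opening: 0.182
[ 0.47326785 -0.36671962  0.18080662] [-0.53200533 -0.21710734 -1.45040693] 0.18003374191959268
(np.float64(282.14218497027036), np.float64(196.80077096260817))
```

View pics/w6c.png

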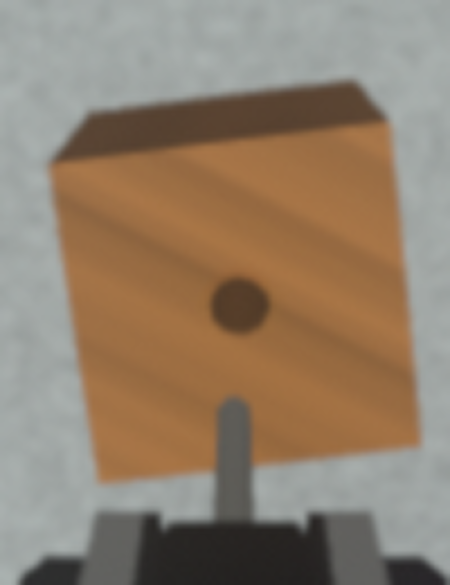

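```bash
python3 - <<'E'
from h import *
z=load("pics/w6.npz");np.set_printoptions(precision=4,suppress=True)
Q=lambda c:(230+c[0]/4.5-.39,130+c[1]/4.5-.39)
h=fpx(z,*Q((240,305)),.07)
e=np.array([.4732,-.3668]);print("hole",h)
for zt in (.093,.0953,.097):
    t=fpx(z,*Q((233,399)),zt); t2=t-np.array([.6595,.7517,0])*.0019
    print("tip",t2,"tcp-tip",e-t2[:2],"hole-tip",h-t2)
E
```

```text
hole [ 0.4802 -0.362   0.07  ]
tip [ 0.4722 -0.3693  0.093 ] tcp-tip [0.001  0.0025] hole-tip [ 0.0079  0.0072 -0.023 ]
tip [ 0.4727 -0.3687  0.0953] tcp-tip [0.0005 0.0019] hole-tip [ 0.0074  0.0066 -0.0253]
tip [ 0.4731 -0.3683  0.097 ] tcp-tip [0.0001 0.0015] hole-tip [ 0.0071  0.0062 -0.027 ]
```

```bash
python3 -m inch '[0,0.0037,0.0033,0,0,0,0,0,0.0037,0.0033,0,0,0,0,0,0,0,-0.005,0,0,0,0,0,0,-0.01,0,0,0,0,0,0,-0.008,0,0,0,0,0,0,-0.006,0,0,0,0,0,0,-0.006,0,0,0,0,0,0,0,0,0,0]'
```

```text
t: 13.13
eef_pos: [0.4782, -0.3608, 0.1436]
eef_rot: [0.911, 0.412, -0.001, -0.001]
ft_force: [-0.7, 0.6, -1.9]
opening: 0.178
```

```bash
python3 -m inch '[0,0,0,0,0,0,0,0,0,0,0,0,0,0]'; python3 - <<'E'
from h import *
from bench import *
z=grab("wrist","w7")
crop(z,230,180,100,130,4.5,"pics/w7c.png")
E
```

```text
t: 13.3
eef_pos: [0.4791, -0.3615, 0.1454]
eef_rot: [0.911, 0.412, -0.0, 0.0]
ft_force: [-0.9, 0.5, -0.1]
opening: 0.18
```

View pics/w7c.png

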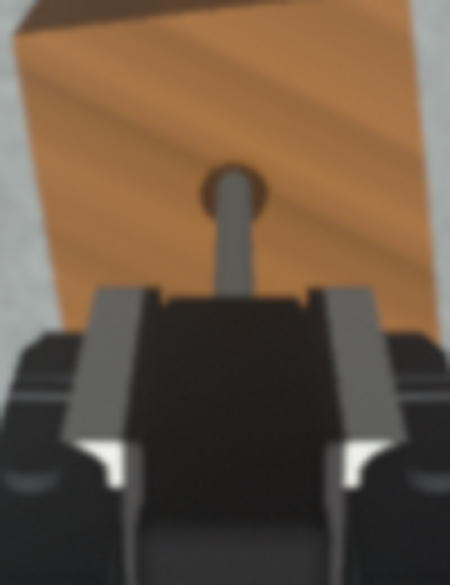

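```bash
python3 -m inch '[0,0,0,-0.01,0,0,0,0,0,0,-0.01,0,0,0,0,0,0,-0.01,0,0,0,0,0,0,-0.01,0,0,0,0,0,0,-0.004,0,0,0,0,0,0,-0.002,0,0,0,0,0,0,0,0,0,0]'
```

```text
t: 13.93
eef_pos: [0.4788, -0.3611, 0.0985]
eef_rot: [0.911, 0.412, -0.0, -0.0]
ft_force: [0.1, 0.0, -0.7]
opening: 0.18
```

```bash
python3 -m inch '[0,0,0,-0.0015,0,0,0,0,0,0,-0.001,0,0,0,0,0,0,0,0,0,0]'
```

```text
t: 14.18
eef_pos: [0.4793, -0.3612, 0.097]
eef_rot: [0.911, 0.412, 0.0, 0.0]
ft_force: [-0.6, -1.0, -0.2]
opening: 0.182
```

```bash
python3 -m inch '[0,0,0,-0.0005,0,0,0,0,0,0,-0.0005,0,0,0,0,0,0,0,0,0,0]'
```

```text
t: 14.43
eef_pos: [0.4792, -0.3611, 0.0959]
eef_rot: [0.911, 0.412, 0.0, 0.0]
ft_force: [0.4, 0.2, 0.0]
opening: 0.18
```

```bash
python3 -m inch '[0,0,0,-0.0005,0,0,0,0,0,0,0,0,0,0]';python3 -m inch '[0,0,0,-0.0005,0,0,0,0,0,0,0,0,0,0]'
```

```text
t: 14.6
eef_pos: [0.4793, -0.3612, 0.0955]
eef_rot: [0.911, 0.412, 0.0, 0.0]
ft_force: [-1.4, -0.2, 1.5]
opening: 0.179
t: 14.77
eef_pos: [0.4793, -0.3612, 0.0955]
eef_rot: [0.911, 0.412, 0.0, -0.0]
ft_force: [-0.9, 1.5, 5.1]
opening: 0.179
```

It has contacted at z = 0.0955, the same height at which I gripped it, so it is seated. Releasing and rising.

```bash
python3 -m inch '[0.03,0,0,0,0,0,0,0.05,0,0,0,0,0,0,0.05,0,0,0,0,0,0,0.05,0,0,0.0,0,0,0,0.06,0,0,0.02,0,0,0,0.06,0,0,0.03,0,0,0,0.06,0,0,0.04,0,0,0,0.06,0,0,0.04,0,0,0,0.06,0,0,0.03,0,0,0,0.06,0,0,0,0,0,0,0.06,0,0,0,0,0,0]'
python3 - <<'E'
from h import *
from bench import *
z=grab("wrist","w8");s=observe();print(s["eef_pos"],s["ft_force"],s["opening"],s["joints"])
grab("top","t2");grab("scene","s2")
E
```

```text
t: 15.68
eef_pos: [0.4799, -0.3617, 0.2565]
eef_rot: [0.911, 0.412, 0.001, 0.001]
ft_force: [-0.1, 1.4, -0.6]
opening: 0.703
[ 0.4791925  -0.36083995  0.25476062] [-0.17325906 -0.16064638 -0.61603788] 0.6994226753538118 [ 0.01314034  0.45007289  0.76931926  1.76529053 -0.3531532   1.06923937
  0.18372171]
```

View pics/w8.png

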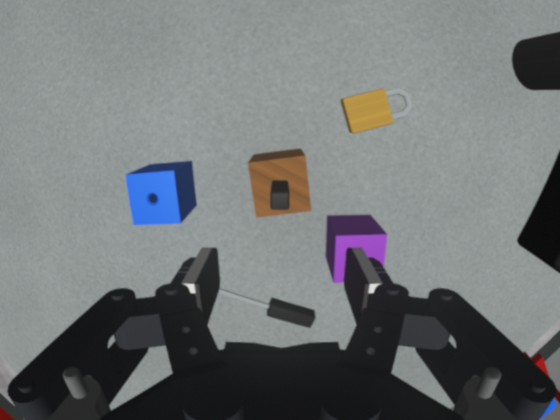

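View pics/t2.png

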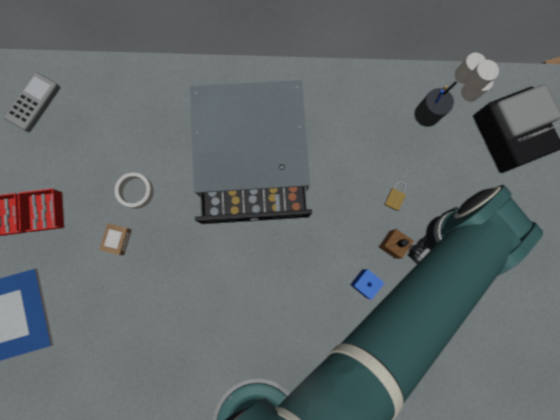

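View pics/s2.png

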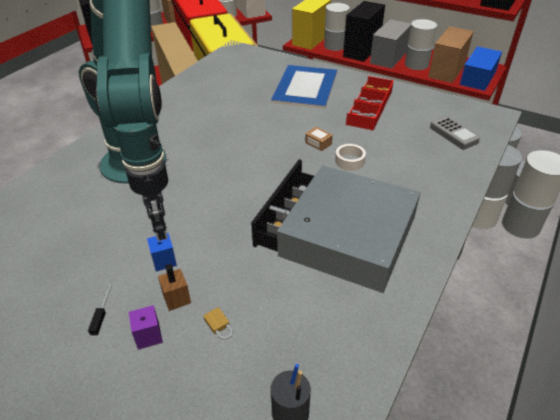

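The pin stands upright in the brown block (w8 (280,193)), and the drawer is out with its panel at top (197–310, 207–220). Now I'll locate the panel.

```bash
python3 - <<'E'
from h import *
t=load("pics/t2.npz")
crop(t,185,170,135,60,5.8,"pics/t2c.png")
z=load("pics/w8.npz");crop(z,240,140,80,85,6.5,"pics/w8c.png")
print(z[1][190:198,277:282].mean(), z[2][:3,3])
E
```

```text
0.2691383 [ 0.52579242 -0.30993836  0.38010685]
```

View pics/t2c.png

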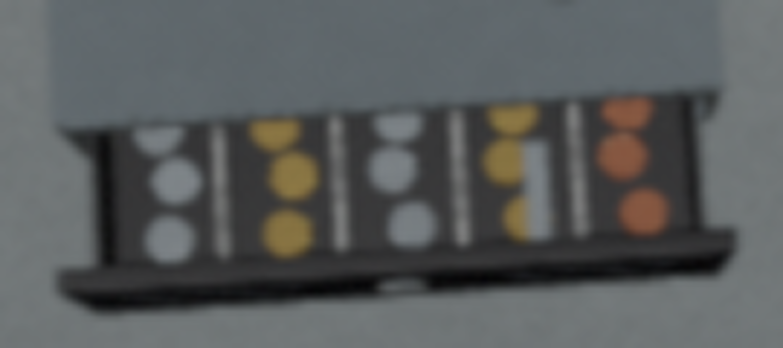

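View pics/w8c.png

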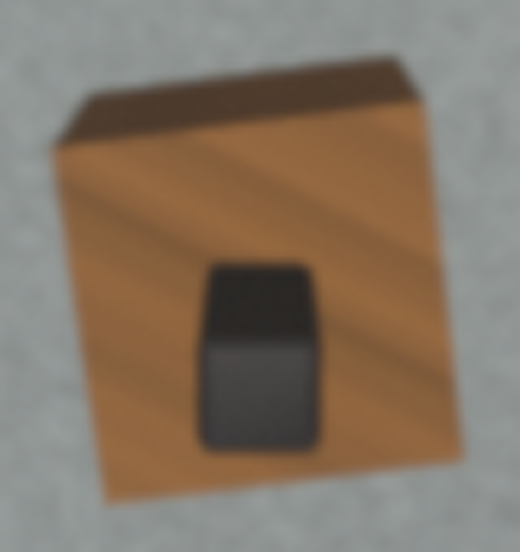

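```bash
python3 - <<'E'
from h import *
t=load("pics/t2.npz");np.set_printoptions(precision=4,suppress=True)
Q=lambda c:(185+c[0]/5.8-.41,170+c[1]/5.8-.41)
for c in [(60,270),(330,253),(735,228),(70,132),(718,92),(330,110)]: print(c,px(t,*Q(c),.1),px(t,*Q(c)))
E
```

```text
(60, 270) [0.5331 0.1685 0.1   ] [0.5333 0.1688 0.0981]
(330, 253) [0.5433 0.0503 0.1   ] [0.5433 0.0503 0.0999]
(735, 228) [ 0.5585 -0.1281  0.1   ] [ 0.5722 -0.1364  0.0012]
(70, 132) [0.5947 0.1671 0.1   ] [0.596  0.1685 0.0926]
(718, 92) [ 0.6195 -0.1199  0.1   ] [ 0.6195 -0.1199  0.1   ]
(330, 110) [0.6073 0.0525 0.1   ] [0.6074 0.0525 0.0995]
```

```bash
python3 -m inch '[0,0.0081,0.0343,0,0,0,0.0667,0,0.0081,0.0343,0,0,0,0.0667,0,0.0081,0.0343,0,0,0,0.0667,0,0.0081,0.0343,0,0,0,0.0667,0,0.0081,0.0343,0,0,0,0.0667,0,0.0081,0.0343,0,0,0,0.0667,0,0.0081,0.0343,0,0,0,0.0667,0,0.0081,0.0343,0,0,0,0.0667,0,0.0081,0.0343,0,0,0,0.0667,0,0.0081,0.0343,0,0,0,0.0667,0,0.0081,0.0343,0,0,0,0.0667,0,0.0081,0.0343,0,0,0,0.0667,0,0,0,-0.03,0,0,0,0,0,0,-0.03,0,0,0,0,0,0,-0.03,0,0,0,0,0,0,0,0,0,0,0,0,0,0,0,0,0]'
python3 - <<'E'
from h import *
from bench import *
from scipy.spatial.transform import Rotation as R
z=grab("wrist","w9");s=observe();print(s["eef_pos"],s["ft_force"],s["opening"],s["joints"]);print(R.from_quat(s["eef_rot"]).as_matrix())
print(fproj(z,[.5445,.05,.1]))
E
```

```text
t: 17.25
eef_pos: [0.5747, 0.05, 0.1626]
eef_rot: [0.679, 0.734, -0.003, -0.001]
ft_force: [-0.2, -0.4, 1.5]
opening: -0.003
[0.57623141 0.0499542  0.16448019] [ 0.33126279 -0.01331849 -0.16146222] -0.0008695959048320721 [-0.4980256   0.47406693  0.45606036  1.87708947 -0.26922584  0.85267513
  0.17113292]
[[-7.76280449e-02  9.96981225e-01 -1.52428001e-03]
 [ 9.96982082e-01  7.76267279e-02 -9.05050282e-04]
 [-7.83993269e-04 -1.58993714e-03 -9.99998429e-01]]
(np.float64(231.6423842478783), np.float64(225.2373542216555))
```

View pics/w9.png

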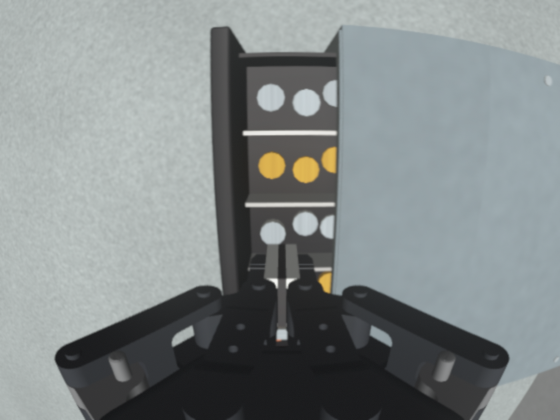

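The shut fingers are centred between the panel (u≈235) and the case (u≈335) in w9. Going down.

```bash
python3 -m inch '[0,0,0,-0.02,0,0,0,0,0,0,-0.02,0,0,0,0,0,0,-0.015,0,0,0,0,0,0,-0.012,0,0,0,0,0,0,0,0,0,0]'
```

```text
t: 17.72
eef_pos: [0.576, 0.0503, 0.0971]
eef_rot: [0.679, 0.734, -0.001, -0.0]
ft_force: [-0.3, 0.5, -0.9]
opening: -0.001
```

```bash
python3 -m inch '[0,-0.006,-0.0005,0,0,0,0,0,-0.006,-0.0005,0,0,0,0,0,-0.006,-0.0005,0,0,0,0,0,-0.006,-0.0005,0,0,0,0,0,-0.006,-0.0005,0,0,0,0,0,-0.006,-0.0005,0,0,0,0,0,-0.006,-0.0005,0,0,0,0,0,-0.006,-0.0005,0,0,0,0]'
```

```text
t: 18.38
eef_pos: [0.5284, 0.0465, 0.0984]
eef_rot: [0.679, 0.734, 0.001, 0.0]
ft_force: [3.2, -0.7, 1.9]
opening: 0.0
```

```bash
python3 -m inch '[0,-0.006,-0.0005,0,0,0,0,0,-0.006,-0.0005,0,0,0,0,0,-0.006,-0.0005,0,0,0,0,0,-0.006,-0.0005,0,0,0,0,0,-0.006,-0.0005,0,0,0,0,0,-0.006,-0.0005,0,0,0,0,0,-0.006,-0.0005,0,0,0,0,0,-0.006,-0.0005,0,0,0,0,0,-0.006,-0.0005,0,0,0,0,0,-0.006,-0.0005,0,0,0,0]'
```

```text
t: 19.22
eef_pos: [0.4677, 0.0414, 0.0978]
eef_rot: [0.679, 0.734, -0.0, 0.0]
ft_force: [3.0, 0.5, 2.1]
opening: -0.003
```

```bash
python3 -m inch '[0,-0.005,-0.0004,0,0,0,0,0,-0.005,-0.0004,0,0,0,0,0,-0.005,-0.0004,0,0,0,0,0,-0.004,-0.0003,0,0,0,0]'
```

```text
t: 19.55
eef_pos: [0.4485, 0.0398, 0.0977]
eef_rot: [0.679, 0.734, -0.0, -0.0]
ft_force: [3.2, 0.1, 1.6]
opening: 0.001
```

```bash
python3 -m inch '[0,-0.002,-0.0002,0,0,0,0,0,-0.002,-0.0002,0,0,0,0,0,-0.002,-0.0001,0,0,0,0]'
```

```text
t: 19.8
eef_pos: [0.4431, 0.0393, 0.0976]
eef_rot: [0.679, 0.734, -0.0, 0.0]
ft_force: [3.1, -1.0, -1.4]
opening: -0.003
```

```bash
python3 -m inch '[0,-0.002,-0.0002,0,0,0,0,0,-0.002,-0.0002,0,0,0,0]'
```

```text
t: 19.97
eef_pos: [0.441, 0.0391, 0.0979]
eef_rot: [0.679, 0.734, 0.001, 0.002]
ft_force: [10.3, 0.1, -7.6]
opening: 0.002
```

```bash
python3 -m inch '[0,-0.001,-0.0001,0,0,0,0,0,0,0,0,0,0,0]'; python3 - <<'E'
from h import *
z=grab("scene","s3");crop(z,215,150,200,150,3.9,"pics/s3c.png")
from bench import observe
s=observe();print(s["eef_pos"],s["ft_force"],s["joints"])
E
```

```text
t: 20.13
eef_pos: [0.4411, 0.0391, 0.0982]
eef_rot: [0.679, 0.734, 0.002, 0.002]
ft_force: [9.2, -0.6, -7.3]
opening: -0.004
[0.44106936 0.03915582 0.09817122] [ 9.53027811 -0.01918797 -6.38088188] [-0.52875612  0.38600787  0.42807043  2.23244127 -0.2927044   0.56844312
  0.19727247]
```

View pics/s3c.png

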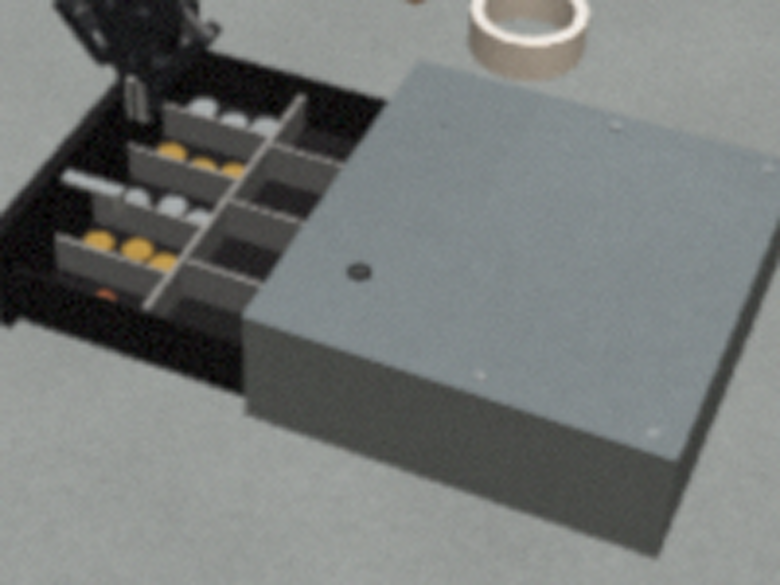

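The arm meets a firm stop at x = 0.441 (about 10 N, no further motion). Backing off the panel, lifting clear and checking.

```bash
python3 -m inch '[0,0.003,0.0003,0,0,0,0,0,0.006,0.0005,0,0,0,0,0,0.006,0.0005,0,0,0,0,0,0,0,0.02,0,0,0,0,0,0,0.03,0,0,0,0,0,0,0.03,0,0,0,0,0,0,0.03,0,0,0,0,0,0,0.03,0,0,0,0,0,0.03,0,0,0,0,0,0,0.035,0,0,0,0,0,0,0.035,0,0,0,0,0,0,0.035,0,0,0,0,0,0,0.035,0,0,0,0,0,0,0,0,0,0,0,0,0,0,0,0,0]'
python3 - <<'E'
from h import *
t=grab("top","t4");s=grab("scene","s4")
from bench import observe
print(observe()["eef_pos"],observe()["ft_force"])
crop(s,215,150,200,150,3.9,"pics/s4c.png")
E
```

```text
[0.44105899 0.03914727 0.09815101] [ 9.66732653  0.19143121 -4.94050007]$: bad value
```

View pics/t4.png

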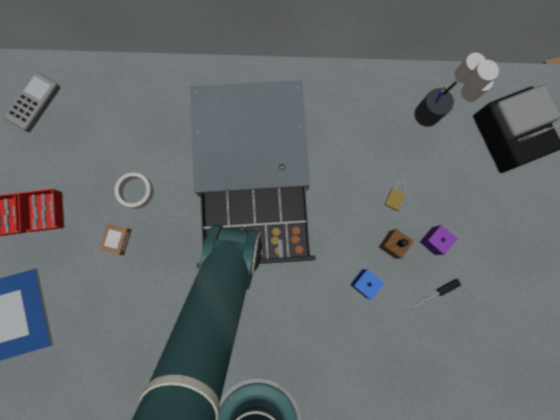

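View pics/s4c.png

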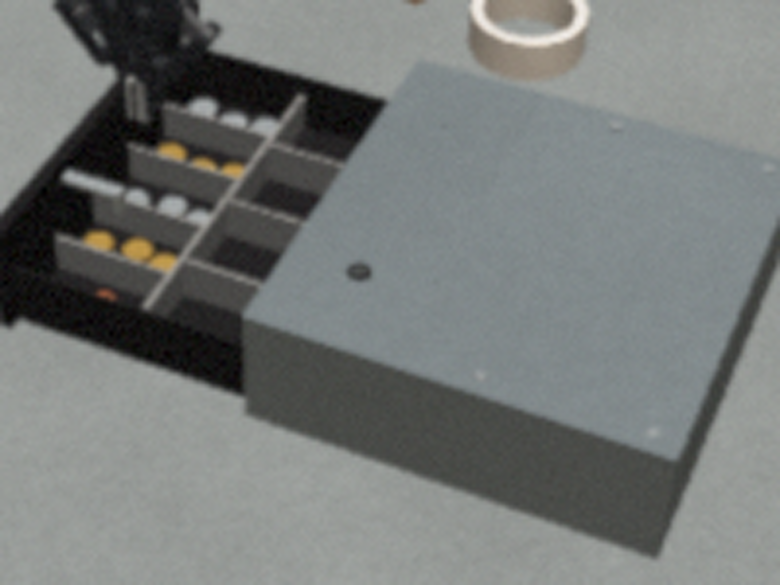

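That call was refused because I mistyped a row, so nothing moved. Retrying.

```bash
python3 -m inch '[0,0.003,0.0003,0,0,0,0, 0,0.006,0.0005,0,0,0,0, 0,0.004,0.0004,0,0,0,0, 0,0,0,0.02,0,0,0, 0,0,0,0.03,0,0,0, 0,0,0,0.03,0,0,0, 0,0,0,0.03,0,0,0, 0,0,0,0.03,0,0,0, 0,0.03,0,0.02,0,0,0, 0,0.035,0,0,0,0,0, 0,0.035,0,0,0,0,0, 0,0.035,0.02,0,0,0,0, 0,0.02,0.035,0,0,0,0, 0,0,0.035,0,0,0,0, 0,0,0.035,0,0,0,0, 0,0,0.035,0,0,0,0, 0,0,0,0,0,0,0, 0,0,0,0,0,0,0]'
python3 - <<'E'
from h import *
t=grab("top","t5");s=grab("scene","s5")
from bench import observe
print(observe()["eef_pos"],observe()["ft_force"])
crop(t,185,165,140,105,5.5,"pics/t5c.png")
E
```

```text
t: 21.78
eef_pos: [0.6051, 0.2032, 0.2565]
eef_rot: [0.677, 0.736, -0.001, -0.001]
ft_force: [-0.6, -1.1, -0.1]
opening: -0.001
[0.6060503  0.19904366 0.25726371] [-0.33938751  1.56319669 -0.40052521]
```

View pics/t5c.png

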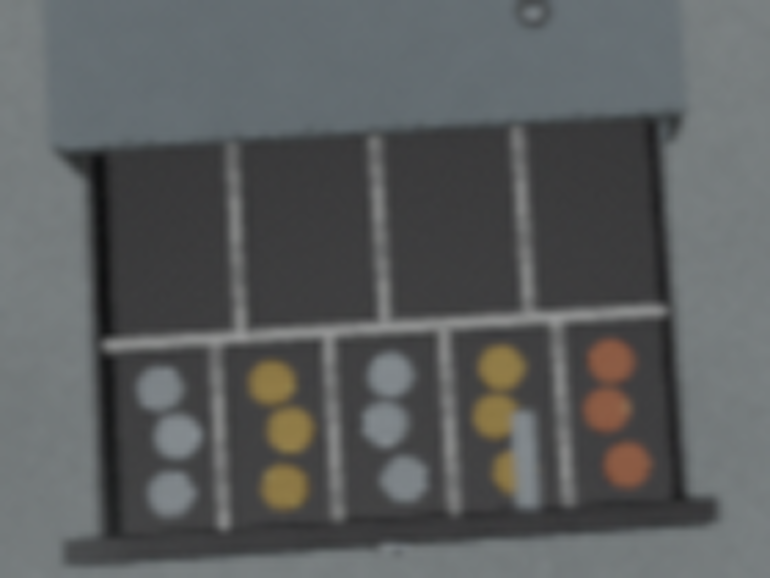

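View pics/s5.png

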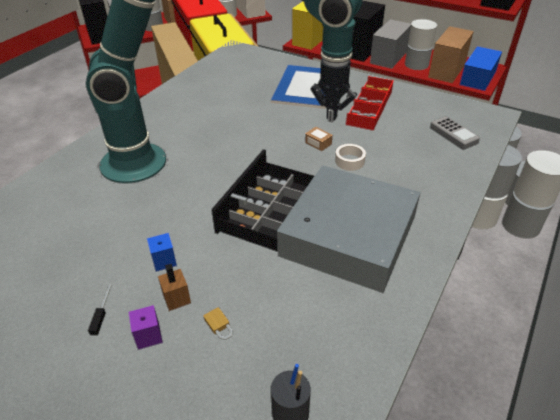

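```bash
python3 - <<'E'
from h import *
t=load("pics/t5.npz");np.set_printoptions(precision=4,suppress=True)
Q=lambda c:(185+c[0]/5.5-.41,165+c[1]/5.5-.41)
a=px(t,*Q((375,134)),.1);b=px(t,*Q((375,524)),.1);print(a,b,(a-b)@[.9963,.0854,0])
print("pin top",px(t,403,242))
t0=load("pics/top0.npz")
for n,(x,y,w,h) in dict(tape=(110,168,46,46),box=(95,218,40,40),lock=(380,175,30,40)).items():
    print(n,np.abs(t[0][y:y+h,x:x+w].astype(int)-t0[0][y:y+h,x:x+w]).mean())
s=load("pics/s5.npz");crop(s,150,230,60,90,6.5,"pics/s5c.png")
E
```

```text
[0.6069 0.0234 0.1   ] [0.4256 0.018  0.1   ] 0.181069493763579
pin top [ 0.4774 -0.3567  0.1199]
tape 51.06537492123503
box 54.266875
lock 11.992222222222223
```

View pics/s5c.png

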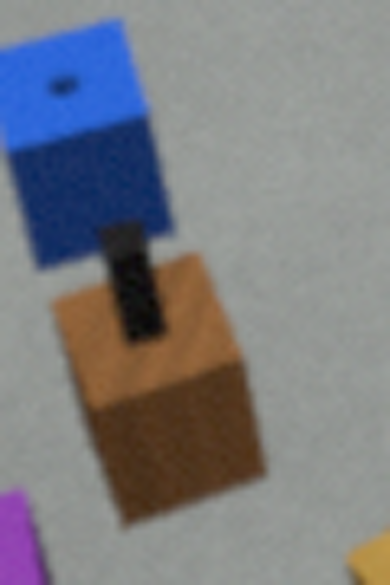

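```bash
python3 - <<'E'
from h import *
a=load("pics/scene0.npz")[0];b=load("pics/s5.npz")[0]
for n,(x,y,w,h) in dict(tape=(330,140,42,32),box=(300,122,35,30),lock=(200,303,40,40),bare=(330,330,40,40)).items():
    A=a[y:y+h,x:x+w].astype(np.float32).mean(2);B=b[y:y+h,x:x+w].astype(np.float32).mean(2)
    print(n,np.abs(A-B).mean(),cv2.phaseCorrelate(A,B))
E
```

```text
tape 9.677083 ((0.501273216959305, 0.0002281207616885439), 0.9905405468410916)
box 8.826667 ((-0.01587228023343812, -0.09700523639280334), 0.9997515967598668)
lock 9.414791 ((-0.24842716035739087, 0.08850039535977317), 0.9617886067926884)
bare 9.677292 ((-0.02108357148475193, -0.031980073016526944), 0.9472036892175675)
```

The bystanders are unmoved to within half a pixel, and the brightness change matches bare counter. Drawer travel measures about 0.18 m, and the pin top is at z = 0.120, so it is home. Handing in.

```bash
python3 -c "
from bench import *
print(job_done())"
```

```text
the job is handed in; nothing more can be done
None
```

I took the pin from the brown block and pressed the latch through the till's hole until the drawer popped out. I then stood the pin home in its block and pulled the drawer to its stop with shut fingers. The job was handed in at about 22 s with the gripper clear of everything.

- **Latch:** first felt about 26 mm below the till's top. The drawer let go after roughly 8 to 9 mm of travel, and the highest force reading while pressing was 8.3 N.
- **Pin:** on the way in it met the block at the height I had gripped it at. Its top measured 0.120 m, which is fully home.
- **Drawer:** travel measured 0.181 m from the top view, and the arm met a firm stop at about 10 N.
- **Bystanders:** the tape roll, padlock and screw box match the first scene picture to within about half a pixel. A first check in the top view came out high for the tape roll and screw box because the arm covered them, so I compared the scene view instead.
- **Also seen:** the larger, free-standing look-alike pin toppled by itself before the arm came near it, and I left it lying. One move call was refused because I mistyped a row. Nothing moved, and I sent it again.

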